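# Set a ladder hinge to its next locking hole and zero its angle dial

## Task

The ladder hinge bolted to the bench is locked in its middle hole by a spring plunger. Pull the red plunger knob up, swing the short loose rail anticlockwise (seen from above) to the next hole, the one in the green segment, and let the pin snap fully home there so that the rail is locked again. Then turn the angle dial on the pivot until its red zero mark meets the black line on the loose rail, and let go. Do not disturb the loose things lying about.

Things in the scene. Friction and masses are not known exactly. Their poses are not given: they have to be found in the camera images.
- hinge_base: Fixed half of an aluminium ladder hinge on a dark steel plate bolted to the bench. Origin on the vertical pivot axis at bench height, z up. Its x axis runs along the fixed rail, away from the loose rail; the plate reaches from x = -60 to 210 mm, y = +-75 mm; the fixed rail and its blue clamp strap are up to 46 mm high.
- pivot (a point): Point on the pivot axis, 42 mm up, level with the track: a flat aluminium ring (radius 63 to 87 mm) on a round plate of 92 mm radius. The locking holes, 12 mm wide, lie in it on a circle of 75 mm radius: at joint angle 0 (start), at -0.7 rad (the wrong way) and in the green segment.
- start_hole (a point): Mouth of the hole the pin starts in. Anticlockwise from it a stretch of the track is green, 69 mm along the arc and 0.5 mm higher than the aluminium, with the wanted hole in its middle. It is clamped elsewhere each time and not measured: its hole lies anywhere from 0.62 to 0.98 rad on (joint angle), to be seen or felt.
- swing_rail (a joint): Angle (rad) of the loose rail: 0 at the start hole, pointing along the base's -x; positive is anticlockwise from above; stops at -1.0 and 1.35. An aluminium bar 46 mm wide, z = 44 to 66 mm, reaching 173 mm from the pivot. Friction (about 0.15 N m) keeps it where it is left; in a hole it has some 0.02 rad of play each way.
- plunger (a joint): Height (m) of the spring plunger: 0 fully home in a hole, about 0.009 when its tip rests on the track, at most 0.016. The spring presses down with 8 N at 0, 11 N at 0.009. Pin 9 mm thick, tip bevelled 1.5 mm; it leaves a hole only if pulled about 0.009. Let go over the track, it rides there under its spring and drops by itself into a hole it is moved over.
- knob (a point): Middle of the red plunger knob, 93.5 mm above the bench when home; rises with the plunger. A round upright knob, 24 to 26 mm in diameter, 25 mm high, on the loose rail 75 mm from the pivot. Beneath it a 10 mm stem and a brass collar 20 mm in diameter, 11 mm high; the rail's top is 27.5 mm below this point.
- dial (a joint): Angle (rad) of the angle dial on the pivot, free of the rail: 0 when its red mark points along the base's -x, positive anticlockwise from above, stops at -1.6 and 1.6; starts between -0.45 and 0.2. White disc of 60 mm diameter (top 70.5 mm up) with a black upright bar grip, 46 long, 14 wide, top 104 mm up, its length along the zero mark's direction. Stiff (0.03 N m), stays where left.
- zero_mark (a point): Red zero mark at the dial's rim, 31 mm from the pivot axis, 70.5 mm up; it turns with the dial. The dial reads zero for the rail when this point meets index_mark.
- index_mark (a point): Where the black line on the loose rail meets the dial's rim: 31 mm from the pivot axis, 70.5 mm up, straight between pivot and knob; it turns with the rail.
- wrench: Steel wrench lying beside the hinge (bystander); origin on the underside, at its middle.
- rail_foot: Black rubber rail foot, 52 x 34 x 32 mm, beside the hinge (bystander); origin under its centre.
- amber_bottle: Closed amber glass bottle, 62 mm wide, 190 mm tall (bystander); origin under its centre.
- drink_can: Plain drink can, 66 mm wide, 115 mm tall (bystander); origin under its centre.
- tape_roll: Cardboard-brown tape roll lying flat, 90 mm wide, 45 mm high (bystander); origin under its centre.
- bolt_tub: Yellow plastic bowl, 90 mm wide, 50 mm high (bystander); origin under its centre.
- screwdriver: Screwdriver lying on the bench (bystander); origin on the underside, at its middle.

How it is judged:
On the way, in this order (a step that is already met when the one before it is completed fails the run):
1. the plunger is pulled clear while the rail is still at the start hole (value of joint plunger above 0.007 m and value of joint swing_rail between -0.15 and 0.15 rad), for 0.05 s.
2. the rail is swung onwards with the pin out of its hole (value of joint plunger above 0.007 m and value of joint swing_rail above 0.3 rad), for 0.05 s.
3. the pin has dropped home in the green segment's hole (value of joint swing_rail between 0.55 and 1.05 rad and value of joint plunger below 0.002 m), for 0.2 s.
4. with the rail locked, the dial is turned until its red zero mark meets the line on the rail (all of step 3 and horizontal distance between zero_mark and index_mark below 0.0025 m), for 0.2 s.
At the end, for the whole second after the job is handed in: The pin is home in the green segment's hole (plunger within 2 mm of fully home, rail angle between 0.55 and 1.05 rad, where only that hole lies), the dial's zero mark is within 2.5 mm of the rail's line, and the rail is at rest (all of step 4 and velocity of joint swing_rail between -0.05 and 0.05 rad/s); the robot touches nothing.
It fails at once if a loose bystander is moved by more than 30 mm (distance of any of wrench, rail_foot, amber_bottle, drink_can, tape_roll, bolt_tub, screwdriver from where it was at the start of the episode above 0.03 m).
It also fails if it takes over 48 s, if anything falls off the work surface, if the arm or the gripper's body presses on something with over 40 N, if the wrist force passes 120 N, or if a joint passes its speed limit or range.

## Robot

A 7-joint arm with a two-finger parallel gripper is mounted at the origin on the work surface. World frame = base frame: x ahead of the robot, y to its left, z up, the work surface at z = 0. Lengths are in m, angles in rad, forces in N, time in s.
With the tool pointing down it reaches from about 0.425 to 0.825 m from the base axis. Payload 3.6 kg.
Tool frame: the origin (TCP) lies on the front face of the gripper's body, between the roots of the fingers; the fingertips stand 84 mm ahead of it and the grasp point (between the pads) lies 65 mm ahead of it; z points along the fingers, y is the direction in which the jaws open and shut (so a half turn about z gives the same grasp; the last joint's range is limited). The gripper opens to 93 mm and grips with 3 to 60 N. Pads are 15 mm wide; open, the fingers measure 128 mm over their backs; the gripper's body (75 mm by 188 mm) begins 65 mm behind the grasp point.
Start: joints at [-1.296, 0.615, -0.013, 1.423, 0.008, 1.103, -0.04], TCP at [0.193, 0.621, 0.303] pointing down, gripper open.
Joint ranges: [-3.12, 3.12], [-0.3, 2.06], [-1.34, 1.32], [0.26, 2.42], [-1.36, 4.5], [0.01, 1.98], [-2.84, 2.84]. Speed limits (rad/s): [2.79, 2.79, 3.14, 3.14, 3.14, 3.14, 3.14].

## Interface

Orientations are given as a unit quaternion [w, x, y, z].
In Python, from rig import * gives the robot as it stands.
- The arm moves only by the tool move_arm, never from a script. Its argument "rows" is a list of rows, each a list of 3 entries, a list of its own where there are three numbers: the shift along the tool's x, y, z in m, then the turn, a rotation vector about the tool's x, y, z in degrees, then the closure, from 0 (fully open) to 1 (shut). In form: [[[tx, ty, tz], [ax, ay, az], gripper], ...]. A call has 1 to 5 rows; each row is the pose to reach, as a shift and turn from the pose commanded when the call began, along the tool's axes at that moment; what a row does not reach only later rows make up. A row lasts 1/12 s, in which the tool goes at most 41.7 mm and 7.16 degrees, less where a joint would pass 70% of its speed; a pose out of reach is approached as far as the arm can. A call with a gripper value outside its range is refused whole. The fingers move at their own pace and stop on an object; "grip_force" is the grip in N (left out, the last holds). Time passes only in rows, so rows that repeat a pose let the fingers close. It gives the time, the measured TCP pose, the force and the opening at its end, in the units of the state.
- get_state(): the state, without advancing time (a new reading comes with each control period).
- read_camera(name): name is "scene" or "top"; returns the picture (384x512x3 uint8, blue, green, red); there is no depth.
- calibration(name): a dict with "fx", "fy", "cx", "cy" (pixels), "k1" (the pictures are not rectified: a ray, as slopes to the right and down, at radius r is drawn at 1 + k1 r^2 times it, then the intrinsics apply), "R" (3x3) and "t" (3): a world point X has camera coordinates R X + t. Camera axes: x right, y down, z forward; pixel columns grow to the right and rows downward; lengths in m; the calibration is good to about 2 mm. A picture is of the moment at which its call begins. calibration takes no time and is no camera call.
- hand_in(): hands the job in, once; it reports no verdict.
Trained networks look in the newest picture that a camera, given by its name, has taken for a name from the list of things; names that differ only in an ending like _2 or _b are one class to them, and where a whole thing is asked for, a point or a joint stands for the part that bears it (a point fixed in the world has none). Each returns a list of dicts, best first, with "conf" (0 to 1); they miss things now and then, are a little off and sometimes report something else, mostly with a low value. They report only what shows in the picture. A call takes as long as a camera call.
- find_in(thing, camera): "at" ([x, y, z] in m, in the coordinates of the camera as it stood for that picture, good to about 4 mm: the middle of the surface that is visible of it).
- cut_out(thing, camera): "pixels" (384x512 bool, what is visible of it).
The state is a dict: "time": time; "q": joint angles; "qvel": joint speeds; "tau": joint torques, N m; "ee_pos": TCP position; "tool_rot": TCP orientation; "contact_force": force on the tool from outside, world axes, zero at the start; "wrist_torque": the same for the moment, N m; "grip_width": finger opening in m.
Only numpy, scipy, OpenCV 4.12 (cv2) and the standard library are available. Lean on these libraries where they do the work, as an engineer would, in place of code of your own. Each camera call takes 0.05 s, during which the arm holds its last target.

## Working session

There is one attempt and no reset: what is moved stays moved. The work goes in short steps, Python scripts to look and compute and a tool call to move; the robot and the scene stay as the last step left them, time stands still between calls to the robot, and variables do not carry over. Pictures are saved under pics/ and viewed, and the job is handed in when it is done.

Besides the shell and the picture viewer there is one more tool, called after "Emit:" in YAML: its name, and indented under it one key for each argument. move_arm: Moves the arm, as the interface text tells. Its arguments: {"type":"object","properties":{"rows":{"type":"array","items":{"type":"array"}},"grip_force":{"type":"number"}},"required":["rows"]}

```bash
ls; mkdir -p pics
python3 - <<'E'
from rig import *
import cv2
s=get_state();print(s)
for n in("scene","top"):
    im=read_camera(n);cv2.imwrite(f"pics/{n}0.png",im);c=calibration(n);print(n,c)
    for t in("knob","dial","hinge_base","swing_rail","zero_mark","index_mark","start_hole","pivot"):
        try:
            r=find_in(t,n)
            import numpy as np
            print(t,[(np.round(np.array(c["R"]).T@(np.array(d["at"])-np.array(c["t"])),4),round(d["conf"],2)) for d in r[:2]])
        except Exception as e: print(t,e)
print(get_state()["time"])
E
```

```text
pics
{'time': 0.0, 'q': array([-1.29645111,  0.6158766 , -0.01260683,  1.42490088,  0.00806517,
        1.10339503, -0.04036935]), 'qvel': array([ 0.00124003, -0.00080325,  0.00039491, -0.0002307 , -0.00039217,
        0.00035773,  0.00039829]), 'tau': array([-3.27702346e-04, -4.58928823e+01,  2.08595395e-01, -1.65751362e+01,
       -6.10998063e-02,  2.04021548e-02,  2.42531296e-04]), 'ee_pos': array([0.1924267 , 0.62025432, 0.30160793]), 'tool_rot': array([-1.84366599e-04,  1.49819452e-01,  9.88712562e-01, -1.25178578e-03]), 'contact_force': array([-0.16266804,  0.35885785,  0.23635987]), 'wrist_torque': array([0.05154518, 0.01127509, 0.01246212]), 'grip_width': 0.09298557520717203}
scene {'fx': 351.0218850657179, 'fy': 351.0218850657179, 'cx': 255.23940320555062, 'cy': 186.6394755664335, 'k1': -0.027578154955739644, 'R': array([[-0.40463142,  0.91447933, -0.00098241],
       [ 0.68827002,  0.30383245, -0.65876416],
       [-0.60212772, -0.26723285, -0.75234886]]), 't': array([ 0.19380802, -0.31880157,  1.37319513])}
knob [(array([0.3879, 0.4222, 0.032 ]), 0.61), (array([0.5478, 0.0
[... 517 characters left out ...]
'R': array([[-0.01099455, -0.9999075 ,  0.00800723],
       [-0.99431112,  0.01008387, -0.10603636],
       [ 0.10594581, -0.0091275 , -0.99433001]]), 't': array([0.00584916, 0.52917128, 1.27424801])}
knob [(array([0.5447, 0.0852, 0.1034]), 0.37)]
dial [(array([0.6106, 0.0616, 0.0702]), 0.56)]
hinge_base [(array([0.6547, 0.0444, 0.0298]), 0.71)]
swing_rail [(array([0.534 , 0.0951, 0.0692]), 0.66)]
zero_mark []
index_mark [(array([0.5346, 0.0905, 0.0667]), 0.74), (array([0.5939, 0.4433, 0.121 ]), 0.37)]
start_hole [(array([ 0.598 , -0.0916,  0.0336]), 0.73), (array([0.6589, 0.0455, 0.0281]), 0.66)]
pivot [(array([0.6598, 0.0482, 0.0316]), 0.77), (array([ 0.6506, -0.4061,  0.0409]), 0.65)]
0.9
```

View pics/scene0.png

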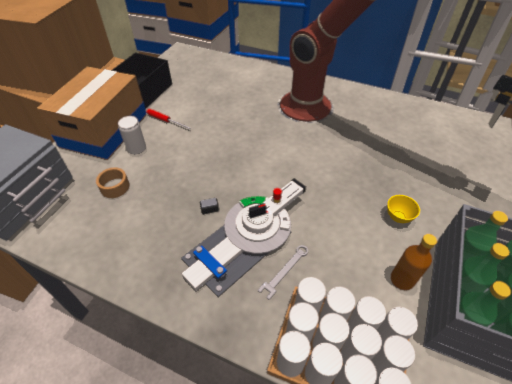

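View pics/top0.png

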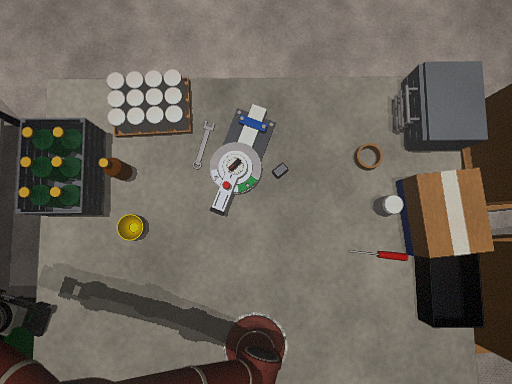

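Run:
```python
import cv2
a=cv2.imread("pics/top0.png")[110:230,160:310]
b=cv2.imread("pics/scene0.png")[140:260,160:320]
cv2.imwrite("pics/topz.png",cv2.resize(a,None,fx=5,fy=5,interpolation=2))
cv2.imwrite("pics/scz.png",cv2.resize(b,None,fx=5,fy=5,interpolation=2))
```

```text
(no output)
```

View pics/topz.png

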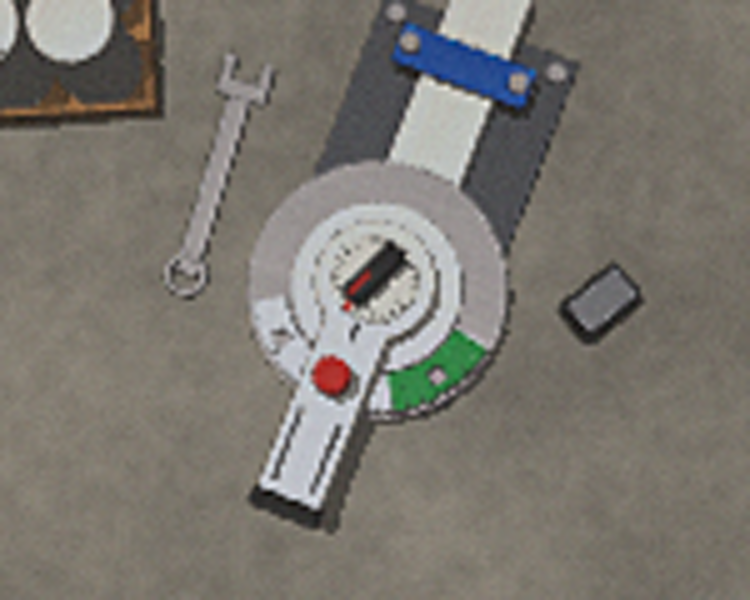

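View pics/scz.png

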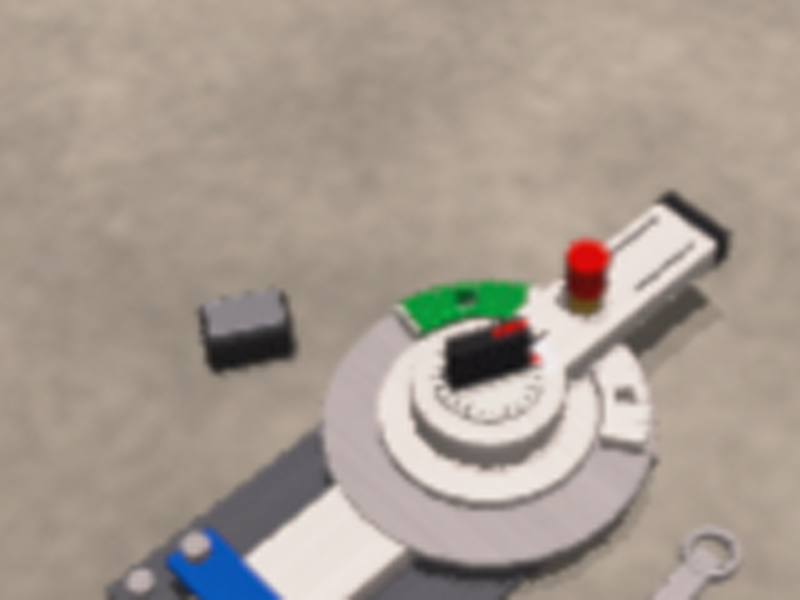

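The rail points towards the robot with the red knob on it (top: about 226,185). The green segment lies anticlockwise, with its hole at about (247,185) in the top picture and (253,199) in the scene picture. The dial's red mark (about 229,171) is slightly clockwise of the rail line. Next I'll measure these points.

```bash
cat > h.py <<'E'
import numpy as np,cv2
from rig import *
def ray(n,u,v):
    c=calibration(n);x=(u-c["cx"])/c["fx"];y=(v-c["cy"])/c["fy"]
    r=np.hypot(x,y);s=1.
    for _ in range(20): s=1/(1+c["k1"]*(r*s)**2)
    R=np.array(c["R"]);t=np.array(c["t"])
    return -R.T@t, R.T@np.array([x*s,y*s,1.])
def onz(n,u,v,z):
    o,d=ray(n,u,v);return o+d*(z-o[2])/d[2]
def tri(p1,p2):
    A=[];b=[]
    for n,u,v in(p1,p2):
        o,d=ray(n,u,v);d/=np.linalg.norm(d);P=np.eye(3)-np.outer(d,d);A.append(P);b.append(P@o)
    return np.linalg.lstsq(np.vstack(A),np.hstack(b),rcond=None)[0]
def proj(n,X):
    c=calibration(n);p=np.array(c["R"])@X+np.array(c["t"]);x,y=p[0]/p[2],p[1]/p[2];s=1+c["k1"]*(x*x+y*y)
    return np.array([c["fx"]*x*s+c["cx"],c["fy"]*y*s+c["cy"]])
E
cat > m.py <<'E'
from h import *
T=lambda x,y:("top",(x+.5)/5-.5+160,(y+.5)/5-.5+110)
S=lambda x,y:("scene",(x+.5)/5-.5+160,(y+.5)/5-.5+140)
np.set_printoptions(precision=4,suppress=True)
print("knobtop",tri(T(332,376),S(587,252)),onz(*T(332,376),.106),onz(*S(587,252),.106))
print("hole",tri(T(436,376),S(466,297)),onz(*T(436,376),.042),onz(*S(466,297),.042))
print("wrong hole",tri(T(281,338),S(625,394)),onz(*T(281,338),.042),onz(*S(625,394),.042))
print("zero",tri(T(347,306),S(536,358)),onz(*T(347,306),.0705),onz(*S(536,358),.0705))
print("disc c",onz(*T(375,279),.0705),onz(*S(488,385),.0705))
# red segmentation
for n in("top","scene"):
    im=cv2.imread(f"pics/{n}0.png").astype(int);B,G,R=im[...,0],im[...,1],im[...,2]
    m=((G>R*1.35)&(G>B*1.35)&(G>60)).astype(np.uint8)
    k,l,st,ce=cv2.connectedComponentsWithStats(m)
    for i in range(1,k):
        if st[i,4]>60 and 180<ce[i][0]<300: print(n,"green",st[i],ce[i],onz(n,*ce[i],.0425))
    m=((R>G*1.8)&(R>B*1.8)&(R>80)).astype(np.uint8)
    k,l,st,ce=cv2.connectedComponentsWithStats(m)
    for i in range(1,k):
        if st[i,4]>3 and 200<ce[i][0]<300 and 140<ce[i][1]<230: print(n,"red",st[i],ce[i])
E
python3 m.py
```

```text
knobtop [0.5395 0.0894 0.1074] [0.5401 0.0883 0.106 ] [0.5379 0.0903 0.106 ]
hole [0.5467 0.0213 0.0434] [0.5473 0.0204 0.042 ] [0.5453 0.0218 0.042 ]
wrong hole [0.5742 0.1286 0.0435] [0.5749 0.1275 0.042 ] [0.5727 0.1296 0.042 ]
zero [0.5914 0.0818 0.0718] [0.5923 0.0802 0.0705] [0.5898 0.0831 0.0705]
disc c [0.6107 0.0611 0.0705] [0.6167 0.0667 0.0705]
top green [238 176  19  16 136] [246.5515 183.9191] [0.5503 0.0212 0.0425]
top red [229 164   5   5   9] [231.2222 166.2222]
top red [223 181   7   8  42] [226.     184.6667]
scene green [240 196  26  11 177] [252.4576 200.0621] [0.5497 0.0226 0.0425]
scene red [273 188   9  12  86] [276.9186 193.2674]
scene red [258 204   7   4  16] [261.25   205.3125]
```

Run:
```python
import numpy as np
from scipy.optimize import least_squares
K=np.array([.5395,.0894]);H=np.array([.5467,.0213]);W=np.array([.5742,.1286]);Z=np.array([.5914,.0818])
a=lambda P,c:np.arctan2(*(P-c)[::-1])
w=lambda x:(x+np.pi)%(2*np.pi)-np.pi
f=lambda c:[np.hypot(*(K-c))-.075,np.hypot(*(H-c))-.075,np.hypot(*(W-c))-.075,.075*(w(a(W,c)-a(K,c))+.7),(np.hypot(*(Z-c))-.031)]
s=least_squares(f,[.61,.06]);c=s.x
print(c,np.array(s.fun)*1e3,"rail dir",a(K,c),"hole",w(a(H,c)-a(K,c)),"dial",w(a(Z,c)-a(K,c)))
```

```text
[0.6102306  0.06087378] [ 1.26639725 -0.15200848  1.71404645  0.11101059 -2.84865536] rail dir 2.7582378178749885 hole 0.9404490727513188 dial -0.4547053967902368
```

```bash
cat >> h.py <<'E'
from scipy.spatial.transform import Rotation as Ro
def go(p,yaw,verbose=True):
    """shift in tool axes (mm) and rotvec (deg) from measured pose to TCP p with tool y at yaw, pointing down"""
    s=get_state();w,x,y,z=s["tool_rot"];R=Ro.from_quat([x,y,z,w])
    yy=np.array([np.cos(yaw),np.sin(yaw),0]);zz=np.array([0,0,-1.]);D=Ro.from_matrix(np.column_stack([np.cross(yy,zz),yy,zz]))
    if (R.as_matrix()[:,1]@yy)<0: yy=-yy;D=Ro.from_matrix(np.column_stack([np.cross(yy,zz),yy,zz]))
    sh=R.inv().apply(np.array(p)-s["ee_pos"]);rv=(R.inv()*D).as_rotvec(degrees=True)
    ty=R.as_matrix()[:,1]
    print("t",round(s["time"],2),"ee",np.round(s["ee_pos"],4),"yaw y",round(np.arctan2(ty[1],ty[0]),3),"shift mm",np.round(sh*1e3,1),"rot",np.round(rv,1),"F",np.round(s["contact_force"],1),"w",round(s["grip_width"],4),"q",np.round(s["q"],2))
E
python3 -c "
from h import *
go([.5395,.0894,.24],1.187)"
```

```text
t 0.9 ee [0.1925 0.6208 0.3028] yaw y 1.27 shift mm [-488.8 -404.8   62.8] rot [-0.  -0.   4.8] F [0.  0.1 0.3] w 0.0929 q [-1.3   0.61 -0.01  1.42  0.01  1.1  -0.04]
```

Emit:
move_arm:
  rows:
    - [[-0.032,-0.026,0],[0,0,0],0.2]
    - [[-0.064,-0.053,0],[0,0,0],0.4]
    - [[-0.096,-0.08,0],[0,0,0],0.4]
    - [[-0.128,-0.106,0],[0,0,1],0.4]
    - [[-0.16,-0.132,0],[0,0,1],0.4]
  grip_force: 30

```text
time: 1.32
ee_pos: [0.3071, 0.4456, 0.303]
tool_rot: [0.0, 0.159, 0.987, 0.0]
contact_force: [1.4, -0.3, 0.5]
grip_width: 0.0643
```

Emit:
move_arm:
  rows:
    - [[-0.032,-0.026,0],[0,0,0],0.4]
    - [[-0.064,-0.053,0],[0,0,0],0.4]
    - [[-0.096,-0.08,0],[0,0,0],0.4]
    - [[-0.128,-0.106,0],[0,0,1],0.4]
    - [[-0.16,-0.132,0],[0,0,1],0.4]

```text
time: 1.73
ee_pos: [0.4178, 0.2701, 0.3032]
tool_rot: [0.0, 0.167, 0.986, 0.0]
contact_force: [0.5, 0.1, -0.2]
grip_width: 0.0556
```

```bash
python3 -c "
from h import *
go([.5395,.0894,.24],1.187)"
```

```text
t 1.73 ee [0.4178 0.2701 0.3032] yaw y 1.235 shift mm [-174.5 -130.4   63.2] rot [0.  0.  2.7] F [ 0.5  0.1 -0.2] w 0.0556 q [-0.64  0.38  0.04  1.86 -0.02  0.91  0.64]
```

Emit:
move_arm:
  rows:
    - [[-0.033,-0.024,0],[0,0,0],0.4]
    - [[-0.066,-0.048,0],[0,0,0],0.4]
    - [[-0.1,-0.075,0.01],[0,0,1],0.4]
    - [[-0.133,-0.1,0.02],[0,0,2],0.4]
    - [[-0.162,-0.12,0.03],[0,0,2.7],0.4]

```text
time: 2.15
ee_pos: [0.5315, 0.103, 0.2731]
tool_rot: [0.001, 0.191, 0.982, 0.0]
contact_force: [0.7, 0.3, 1.0]
grip_width: 0.0556
```

```bash
python3 -c "
from h import *
cv2.imwrite('pics/a_s.png',read_camera('scene'));cv2.imwrite('pics/a_t.png',read_camera('top'))
go([.5395,.0894,.1585],1.187)"
```

```text
t 2.25 ee [0.5331 0.0969 0.2714] yaw y 1.175 shift mm [ -8.4  -3.8 113. ] rot [-0.3  0.2 -0.7] F [-0.6 -0.1  1.2] w 0.0559 q [-0.28  0.48  0.09  1.78 -0.05  0.88  1.  ]
```

View pics/a_s.png

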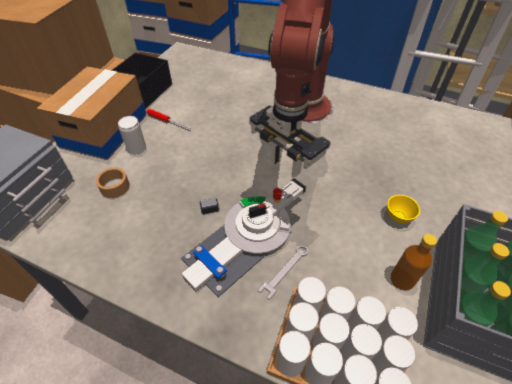

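The arm is above the knob, with both fingers clear. Going down now.

Emit:
move_arm:
  rows:
    - [[-0.008,-0.004,0.03],[0,0,-0.5],0.4]
    - [[-0.008,-0.004,0.065],[0,0,-0.5],0.4]
    - [[-0.008,-0.004,0.09],[0,0,-0.5],0.4]
    - [[-0.008,-0.004,0.09],[0,0,-0.5],0.4]

```text
time: 2.58
ee_pos: [0.5332, 0.0987, 0.1784]
tool_rot: [-0.005, 0.186, 0.983, -0.002]
contact_force: [-1.2, 0.8, -0.2]
grip_width: 0.0559
```

```bash
python3 -c "
from h import *
a=read_camera('scene')[140:260,200:360];cv2.imwrite('pics/b_s.png',cv2.resize(a,None,fx=5,fy=5,interpolation=2))
go([.5395,.0894,.1585],1.187)"
```

```text
t 2.63 ee [0.5347 0.099  0.1809] yaw y 1.198 shift mm [-8.1 -7.1 22.4] rot [-0.2 -0.3  0.6] F [ 0.2  0.2 -0.1] w 0.0557 q [-0.27  0.61  0.07  1.87 -0.06  0.67  1.03]
```

View pics/b_s.png

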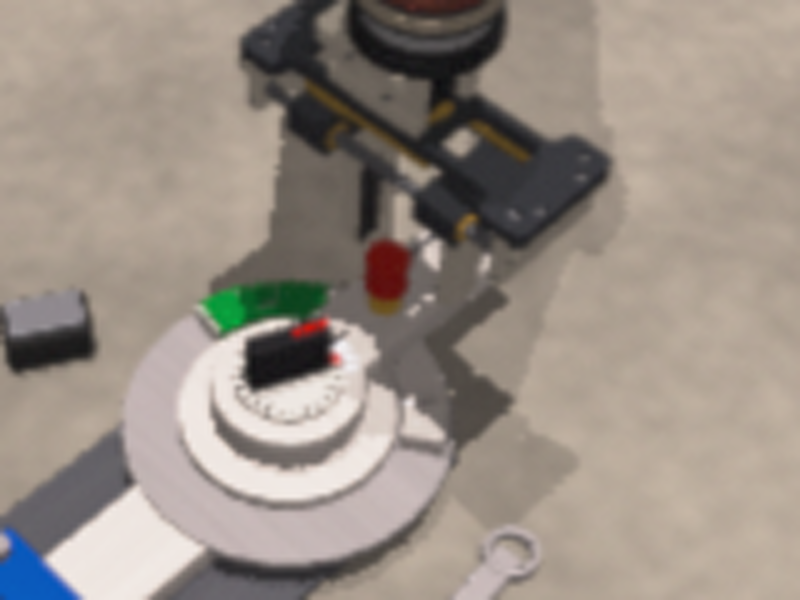

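Emit:
move_arm:
  rows:
    - [[-0.008,-0.007,0],[0,0,0],0.4]
    - [[-0.008,-0.007,0.012],[0,0,0],0.4]
    - [[-0.008,-0.007,0.022],[0,0,0],0.4]
    - [[-0.008,-0.007,0.022],[0,0,0],0.4]

```text
time: 2.97
ee_pos: [0.5412, 0.0888, 0.1608]
tool_rot: [-0.0, 0.186, 0.983, -0.0]
contact_force: [-0.3, 1.0, -0.8]
grip_width: 0.0558
```

```bash
python3 -c "
from h import *
a=read_camera('scene')[140:260,200:360];cv2.imwrite('pics/c_s.png',cv2.resize(a,None,fx=5,fy=5,interpolation=2))
go([.5395,.0894,.1585],1.187)"
```

```text
t 3.02 ee [0.5414 0.089  0.1612] yaw y 1.197 shift mm [ 1.9 -0.3  2.7] rot [0.  0.  0.6] F [ 0.6 -0.6 -0.3] w 0.0557 q [-0.24  0.64  0.06  1.87 -0.06  0.63  1.05]
```

View pics/c_s.png

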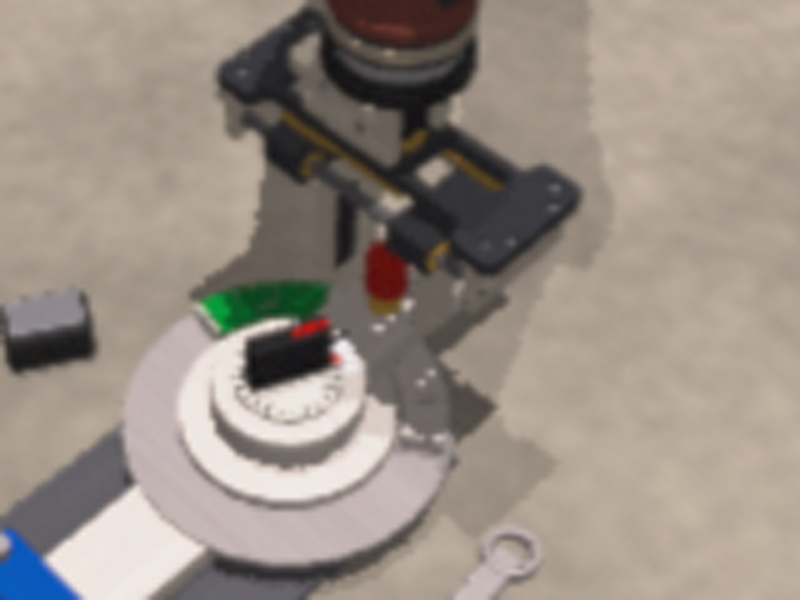

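Emit:
move_arm:
  rows:
    - [[0.001,0,0.002],[0,0,0],1]
    - [[0.001,0,0.002],[0,0,0],1]
    - [[0.001,0,0.002],[0,0,0],1]
    - [[0.001,0,0.002],[0,0,0],1]
    - [[0.001,0,0.002],[0,0,0],1]
  grip_force: 35

```text
time: 3.43
ee_pos: [0.5404, 0.0896, 0.1591]
tool_rot: [0.0, 0.186, 0.983, 0.0]
contact_force: [-0.2, -0.9, 0.2]
grip_width: 0.027
```

Emit:
move_arm:
  rows:
    - [[0,0,0],[0,0,0],1]
    - [[0,0,0],[0,0,0],1]
    - [[0,0,0],[0,0,0],1]

```text
time: 3.68
ee_pos: [0.5405, 0.0899, 0.159]
tool_rot: [0.0, 0.186, 0.983, 0.0]
contact_force: [0.5, 1.3, 1.6]
grip_width: 0.0238
```

```bash
python3 -c "
from h import *
go([.5395,.0894,.1585],1.187)"
```

```text
t 3.68 ee [0.5405 0.0899 0.159 ] yaw y 1.197 shift mm [ 0.7 -0.8  0.5] rot [0.  0.  0.6] F [0.5 1.3 1.6] w 0.0238 q [-0.24  0.64  0.06  1.88 -0.06  0.62  1.05]
```

Emit:
move_arm:
  rows:
    - [[0,0,-0.004],[0,0,0],1]
    - [[0,0,-0.008],[0,0,0],1]
    - [[0,0,-0.013],[0,0,0],1]
    - [[0,0,-0.013],[0,0,0],1]
    - [[0,0,-0.013],[0,0,0],1]

```text
time: 4.1
ee_pos: [0.5403, 0.0897, 0.1713]
tool_rot: [0.0, 0.186, 0.983, 0.0]
contact_force: [4.3, 2.5, -12.3]
grip_width: 0.0234
```

```bash
python3 -c "
from h import *
a=read_camera('scene')[140:260,200:360];cv2.imwrite('pics/d_s.png',cv2.resize(a,None,fx=5,fy=5,interpolation=2))
go([.5395,.0894,.1585],1.187)"
```

```text
t 4.15 ee [0.5403 0.0897 0.1713] yaw y 1.197 shift mm [ 0.6 -0.6 12.8] rot [ 0.  -0.   0.6] F [  4.    3.  -12.8] w 0.024 q [-0.25  0.63  0.06  1.87 -0.06  0.65  1.05]
```

View pics/d_s.png

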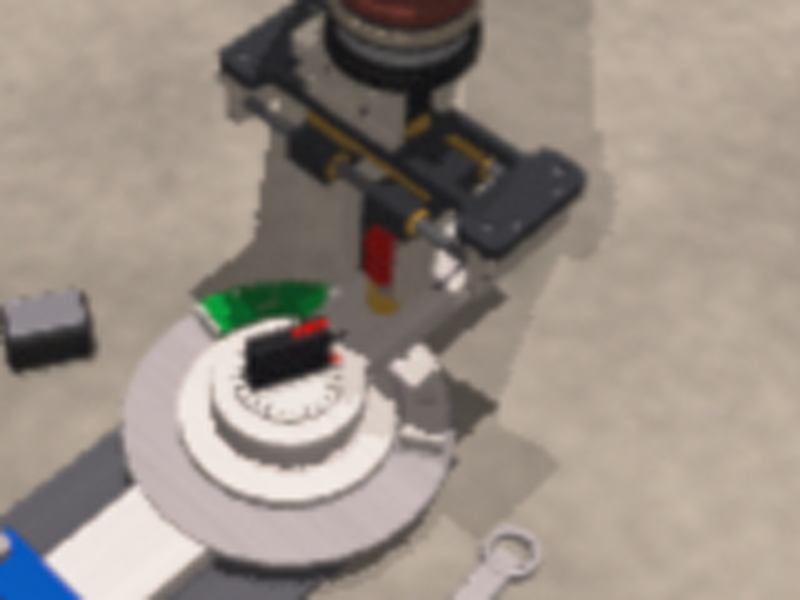

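Emit:
move_arm:
  rows:
    - [[-0.0004,-0.0079,0],[0,0,-6],1]
    - [[-0.0016,-0.0156,0],[0,0,-12],1]
    - [[-0.0037,-0.0232,0],[0,0,-18],1]
    - [[-0.0065,-0.0306,0],[0,0,-24],1]
    - [[-0.0101,-0.0376,0],[0,0,-30],1]

```text
time: 4.57
ee_pos: [0.536, 0.0512, 0.1714]
tool_rot: [0.0, -0.077, 0.997, 0.001]
contact_force: [4.2, 4.5, -12.3]
grip_width: 0.0238
```

```bash
python3 -c "
from h import *
a=read_camera('scene')[140:260,200:360];cv2.imwrite('pics/e_s.png',cv2.resize(a,None,fx=5,fy=5,interpolation=2))
c=np.array([.6102,.0609]);p=get_state()['ee_pos'][:2]-c;print(np.hypot(*p),np.arctan2(p[1],p[0])-2.758+6.283)
th=2.758+.733;go([c[0]+.075*np.cos(th),c[1]+.075*np.sin(th),.1713],1.197+.733)"
```

```text
0.0748239287245754 0.5422460529222048
t 4.62 ee [0.5363 0.0491 0.1713] yaw y 1.728 shift mm [ -1.2 -14.2   0.1] rot [ -0.    0.  -11.6] F [  3.9   2.8 -12. ] w 0.0237 q [-0.07  0.62 -0.1   1.89  0.09  0.64  1.51]
```

View pics/e_s.png

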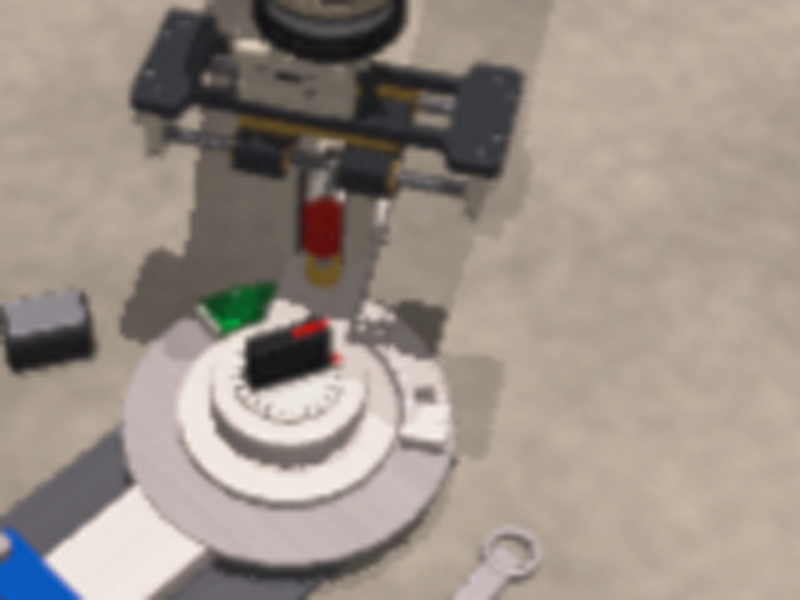

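Emit:
move_arm:
  rows:
    - [[-0.0004,-0.007,0],[0,0,-5.5],1]
    - [[-0.0013,-0.0142,0],[0,0,-11.5],1]
    - [[-0.0013,-0.0142,0.001],[0,0,-11.5],1]
    - [[-0.0013,-0.0142,0.003],[0,0,-11.5],1]
    - [[-0.0013,-0.0142,0.003],[0,0,-11.5],1]

```text
time: 5.03
ee_pos: [0.5398, 0.0366, 0.1687]
tool_rot: [0.0, -0.174, 0.985, -0.0]
contact_force: [5.1, 1.5, -10.9]
grip_width: 0.0234
```

```bash
python3 -c "
from h import *
a=read_camera('scene')[140:260,200:360];cv2.imwrite('pics/f_s.png',cv2.resize(a,None,fx=5,fy=5,interpolation=2))
c=np.array([.6102,.0609]);p=get_state()['ee_pos'][:2]-c;print(np.hypot(*p),np.arctan2(p[1],p[0])-2.758+6.283)
th=2.758+.733;go([c[0]+.075*np.cos(th),c[1]+.075*np.sin(th),.1713],1.197+.733)"
```

```text
0.0745663830177902 0.7146564927926145
t 5.08 ee [0.5397 0.0366 0.1686] yaw y 1.92 shift mm [ 0.4 -1.4 -2.7] rot [-0.   0.  -0.6] F [  4.5   1.6 -11.1] w 0.0241 q [-0.01  0.62 -0.15  1.88  0.15  0.64  1.67]
```

View pics/f_s.png

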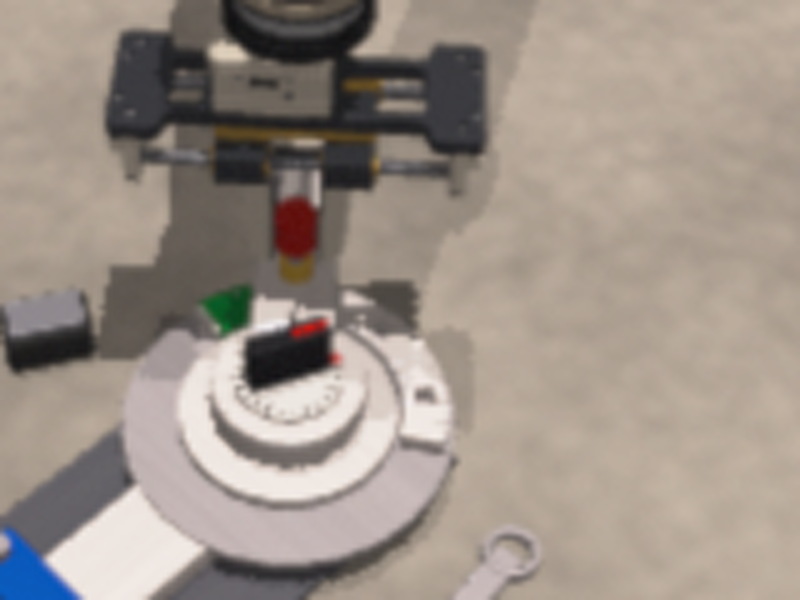

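Emit:
move_arm:
  rows:
    - [[0,0,0.0008],[0,0,0],1]
    - [[0,0,0.0008],[0,0,0],0.66]
    - [[0,0,0.0008],[0,0,0],0.66]
    - [[0,0,0.0008],[0,0,0],0.66]

```text
time: 5.42
ee_pos: [0.5387, 0.0365, 0.1687]
tool_rot: [-0.001, -0.174, 0.985, -0.0]
contact_force: [0.5, 0.0, 0.5]
grip_width: 0.0315
```

```bash
cat > sw.py <<'E'
import sys
from h import *
phi=float(sys.argv[1]);z=float(sys.argv[2])
c=np.array([.6102,.0609]);p=get_state()['ee_pos'][:2]-c;print(np.hypot(*p),np.arctan2(p[1],p[0])-2.758+(6.283 if p[1]<0 else 0))
th=2.758+phi;go([c[0]+.075*np.cos(th),c[1]+.075*np.sin(th),z],1.197+phi)
E
python3 sw.py .85 .164
```

```text
0.0755777328684399 0.7117914628094502
t 5.42 ee [0.5387 0.0365 0.1687] yaw y 1.92 shift mm [ -1.1 -10.3   4.7] rot [-0.  -0.1 -7.3] F [0.5 0.  0.5] w 0.0315 q [-0.01  0.62 -0.15  1.89  0.15  0.64  1.67]
```

Emit:
move_arm:
  rows:
    - [[-0.0002,-0.0025,0.001],[0,0,-1.8],0.66]
    - [[-0.0004,-0.005,0.002],[0,0,-3.6],0.66]
    - [[-0.0007,-0.007,0.003],[0,0,-5.2],0.66]
    - [[-0.0009,-0.0085,0.003],[0,0,-6.4],0.66]
    - [[-0.001,-0.0095,0.003],[0,0,-7.2],0.66]

```text
time: 5.83
ee_pos: [0.5419, 0.0327, 0.1657]
tool_rot: [-0.001, -0.238, 0.971, 0.003]
contact_force: [-3.6, 9.3, 3.2]
grip_width: 0.0318
```

```bash
python3 sw.py .9 .164
```

```text
0.07388205847723338 0.7756383518958669
t 5.83 ee [0.5419 0.0327 0.1657] yaw y 2.051 shift mm [ 1.4 -9.2  1.6] rot [ 0.4  0.  -2.7] F [-3.6  9.3  3.2] w 0.0318 q [ 0.03  0.64 -0.2   1.88  0.18  0.65  1.78]
```

Emit:
move_arm:
  rows:
    - [[0,-0.001,0],[0,0,-0.75],0.66]
    - [[0,-0.002,0],[0,0,-1.5],0.66]
    - [[-0.0001,-0.003,0],[0,0,-2.3],0.66]
    - [[-0.0001,-0.004,0],[0,0,-3],0.66]
    - [[-0.0002,-0.005,0],[0,0,-3.8],0.66]

```text
time: 6.25
ee_pos: [0.5443, 0.0274, 0.1656]
tool_rot: [-0.001, -0.27, 0.963, 0.002]
contact_force: [-3.9, 5.8, 5.0]
grip_width: 0.0318
```

```bash
python3 sw.py .98 .164;python3 -c "
from h import *
a=read_camera('scene')[140:260,200:360];cv2.imwrite('pics/g_s.png',cv2.resize(a,None,fx=5,fy=5,interpolation=2))"
```

```text
0.07392430117017097 0.853066399149295
t 6.25 ee [0.5443 0.0274 0.1656] yaw y 2.117 shift mm [ 1.2 -9.4  1.6] rot [ 0.3 -0.  -3.5] F [-3.9  5.8  5. ] w 0.0318 q [ 0.05  0.64 -0.21  1.87  0.2   0.65  1.83]
```

View pics/g_s.png

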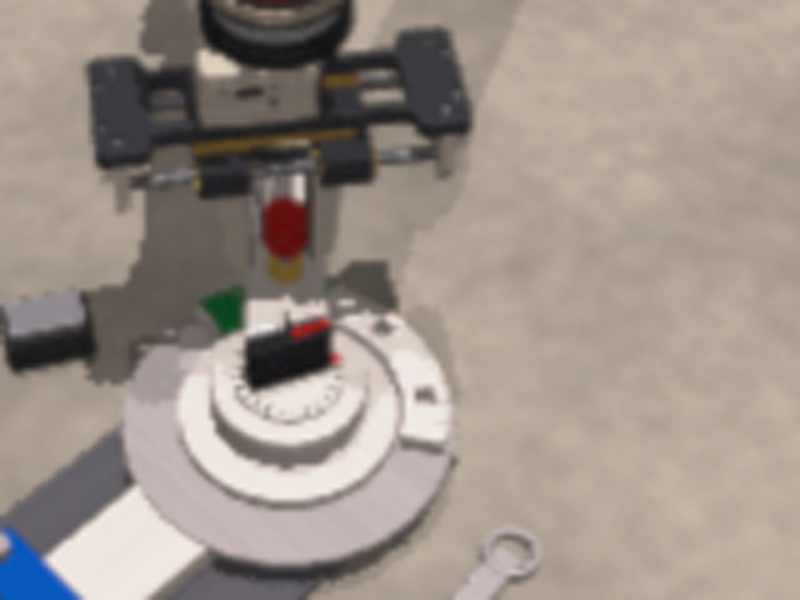

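Emit:
move_arm:
  rows:
    - [[0,-0.001,0],[0,0,-0.75],0.66]
    - [[0,-0.002,0],[0,0,-1.5],0.66]
    - [[-0.0001,-0.003,0],[0,0,-2.3],0.66]
    - [[-0.0001,-0.004,0],[0,0,-3],0.66]
    - [[-0.0002,-0.005,0],[0,0,-3.8],0.66]

```text
time: 6.72
ee_pos: [0.5469, 0.0231, 0.1655]
tool_rot: [-0.001, -0.301, 0.954, 0.002]
contact_force: [-2.2, 5.5, 2.2]
grip_width: 0.032
```

```bash
python3 sw.py .98 .164
```

```text
0.07370117394078789 0.92167998131029
t 6.72 ee [0.5469 0.0231 0.1655] yaw y 2.183 shift mm [ 1.5 -4.3  1.4] rot [ 0.3 -0.   0.3] F [-2.2  5.5  2.2] w 0.032 q [ 0.07  0.64 -0.23  1.86  0.22  0.66  1.89]
```

Emit:
move_arm:
  rows:
    - [[0,-0.0008,0],[0,0,-0.6],0.66]
    - [[0,-0.0016,0],[0,0,-1.2],0.66]
    - [[0,-0.0024,0],[0,0,-1.8],0.66]
    - [[0,-0.0032,0],[0,0,-2.4],0.66]
    - [[0,-0.004,0],[0,0,-3],0.66]

```text
time: 7.13
ee_pos: [0.5499, 0.0176, 0.165]
tool_rot: [-0.001, -0.326, 0.946, 0.001]
contact_force: [-0.9, 2.2, -0.8]
grip_width: 0.0318
```

```bash
python3 sw.py .98 .164;python3 -c "
from h import *
a=read_camera('scene')[140:260,200:360];cv2.imwrite('pics/i_s.png',cv2.resize(a,None,fx=5,fy=5,interpolation=2))"
```

```text
0.07421067328826335 1.0064233427469809
t 7.13 ee [0.5499 0.0176 0.165 ] yaw y 2.234 shift mm [0.7 2.  1. ] rot [ 0.1 -0.1  3.3] F [-0.9  2.2 -0.8] w 0.0318 q [ 0.09  0.65 -0.25  1.86  0.24  0.67  1.93]
```

View pics/i_s.png

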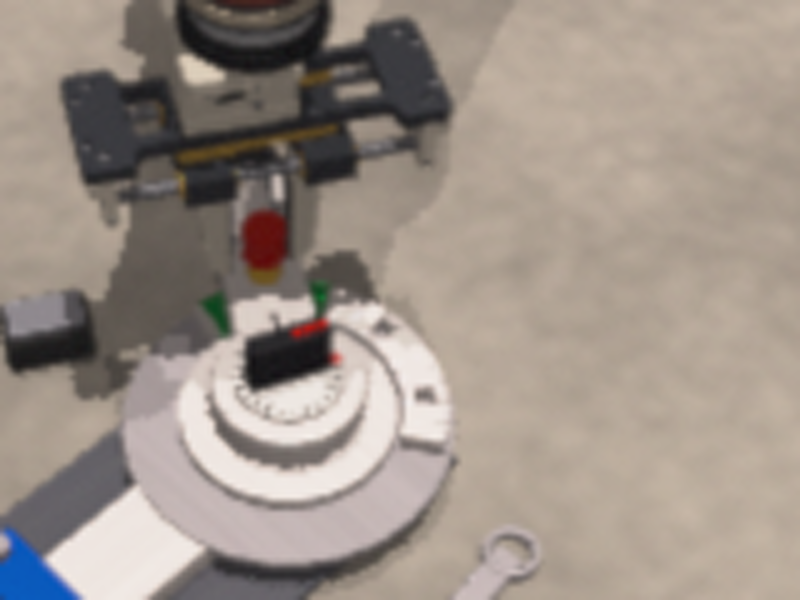

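Relative to its collar, the knob now sits as low as it did at the start, so the pin seems to have dropped. A gentle push will check that the rail is locked.

Emit:
move_arm:
  rows:
    - [[0,-0.0006,0],[0,0,0],0.66]
    - [[0,-0.0012,0],[0,0,0],0.66]
    - [[0,-0.002,0],[0,0,0],0.66]
    - [[0,-0.002,0],[0,0,0],0.66]

```text
time: 7.52
ee_pos: [0.5505, 0.0168, 0.1649]
tool_rot: [-0.002, -0.325, 0.946, 0.002]
contact_force: [-4.7, 4.8, 2.1]
grip_width: 0.032
```

```bash
python3 sw.py .98 .164
```

```text
0.07428384501968113 1.0196985044298543
t 7.52 ee [0.5505 0.0168 0.1649] yaw y 2.233 shift mm [0.6 3.  0.9] rot [ 0.2 -0.1  3.2] F [-4.7  4.8  2.1] w 0.032 q [ 0.09  0.65 -0.25  1.85  0.24  0.67  1.94]
```

Emit:
move_arm:
  rows:
    - [[0,-0.0008,0],[0,0,0],0.66]
    - [[0,-0.0015,0],[0,0,0],0.66]
    - [[0,-0.0015,0],[0,0,0],0.66]

```text
time: 7.77
ee_pos: [0.5507, 0.0166, 0.1648]
tool_rot: [-0.002, -0.325, 0.946, 0.003]
contact_force: [-6.4, 6.5, 2.7]
grip_width: 0.032
```

```bash
python3 sw.py .98 .164;python3 -c "
from h import *
a=read_camera('scene')[140:260,200:360];cv2.imwrite('pics/j_s.png',cv2.resize(a,None,fx=5,fy=5,interpolation=2))"
```

```text
0.07419527734093459 1.023510956042525
t 7.77 ee [0.5507 0.0166 0.1648] yaw y 2.233 shift mm [0.7 3.3 0.9] rot [ 0.4 -0.2  3.2] F [-6.4  6.5  2.7] w 0.032 q [ 0.09  0.65 -0.25  1.85  0.24  0.67  1.94]
```

View pics/j_s.png

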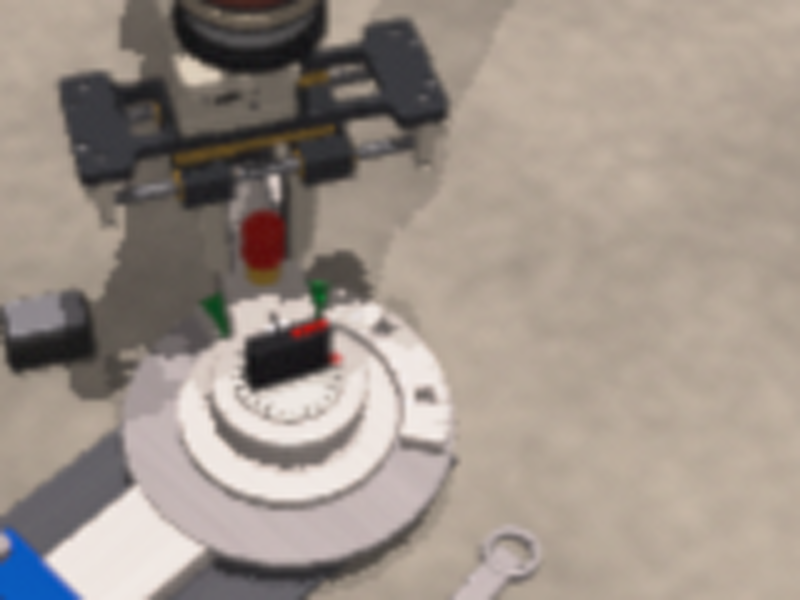

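Locked: the tool moved only 0.2 mm for a 1.5 mm command while the force rose. I'll back off and rise.

Emit:
move_arm:
  rows:
    - [[0,0.003,0],[0,0,0],0.6]
    - [[0,0.005,0],[0,0,0],0.5]
    - [[0,0.005,-0.03],[0,0,0],0.5]
    - [[0,0.005,-0.06],[0,0,0],0.5]
    - [[-0.03,0.005,-0.07],[0,0,0],0.5]

```text
time: 8.23
ee_pos: [0.5731, 0.03, 0.2386]
tool_rot: [-0.0, -0.321, 0.947, -0.003]
contact_force: [0.7, -0.5, 0.5]
grip_width: 0.0464
```

Emit:
move_arm:
  rows:
    - [[0.04,0,0],[0,0,0],0.5]
    - [[0.08,0,0],[0,0,0],0.5]
    - [[0.1,0,0],[0,0,0],0.5]

```text
time: 8.48
ee_pos: [0.4925, -0.0295, 0.235]
tool_rot: [-0.002, -0.323, 0.947, -0.002]
contact_force: [-0.4, -1.2, 0.0]
grip_width: 0.0465
```

```bash
python3 -c "
from h import *
b=read_camera('top');cv2.imwrite('pics/k_t0.png',b);a=read_camera('scene');cv2.imwrite('pics/k_s0.png',a)
cv2.imwrite('pics/k_s.png',cv2.resize(a[140:260,160:320],None,fx=5,fy=5,interpolation=2))
cv2.imwrite('pics/k_t.png',cv2.resize(b[110:230,160:310],None,fx=5,fy=5,interpolation=2))
go([.6102,.0609,.18],.73)"
```

```text
t 8.58 ee [ 0.4924 -0.03    0.2351] yaw y 2.225 shift mm [-149.     0.6   54.4] rot [-0.3 -0.1 85.6] F [ 0.8 -0.4  0.7] w 0.0466 q [ 0.21  0.48 -0.28  1.95  0.2   0.75  2.04]
```

View pics/k_s.png

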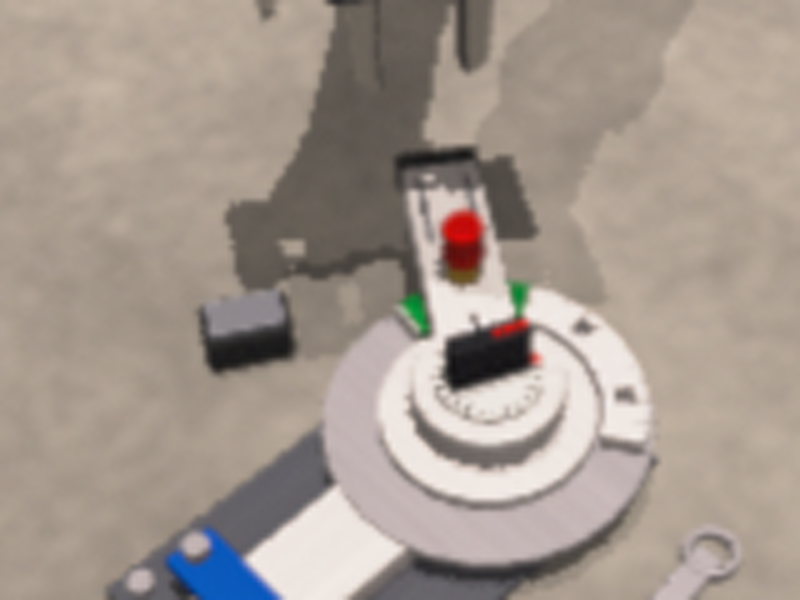

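View pics/k_t.png

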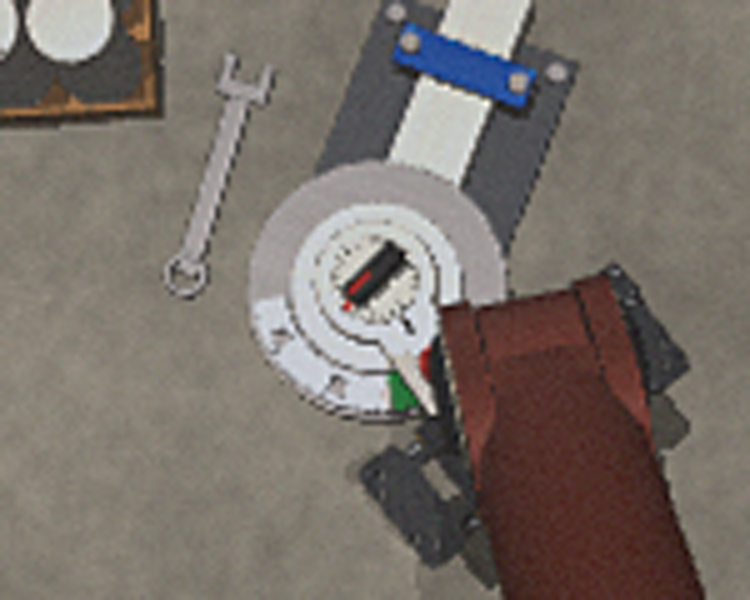

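The pin is home: the knob sits low over a short collar, and the start hole is now uncovered. The rail's black line shows at about (407,325) in the enlarged top view, and the red mark at about (347,306). Next: the exact pivot, bar and angles.

Run:
```python
from h import *
from scipy.optimize import least_squares
T=lambda x,y:("top",(x+.5)/5-.5+160,(y+.5)/5-.5+110)
S=lambda x,y:("scene",(x+.5)/5-.5+160,(y+.5)/5-.5+140)
np.set_printoptions(precision=4,suppress=True)
pt={}
pt["start"]=tri(T(338,384),S(584,325))
pt["wrong"]=tri(T(281,340),S(625,394))
pt["idx"]=tri(T(407,325),S(474,322))
pt["zero"]=tri(T(347,307),S(536,358))
for k in pt: print(k,pt[k])
k2=onz(*S(463,224),.106);print("knob now scene",k2,"corr",k2[:2]+[.0016,-.0009])
print("grip tool axis offset", np.round(onz(*T(374,275),.104),4))
# black bar top
for n in("top","scene"):
    im=cv2.imread(f"pics/k_{n[0]}0.png").astype(int)
    m=(im.max(2)<70)|((im[...,2]>im[...,1]*1.8)&(im[...,2]>80))
    m=m.astype(np.uint8); k,l,st,ce=cv2.connectedComponentsWithStats(m)
    r=[(st[i],ce[i]) for i in range(1,k) if st[i,4]>15 and 220<ce[i][0]<275 and 150<ce[i][1]<230]
    for q in r: print(n,q)
    for d in cut_out("dial",n)[:1]:
        pass
```

```text
start [0.5411 0.0901 0.0463]
wrong [0.5731 0.1286 0.042 ]
idx [0.5789 0.0406 0.0674]
zero [0.5909 0.0817 0.0712]
knob now scene [0.5465 0.0209 0.106 ] corr [0.5481 0.02  ]
grip tool axis offset [0.6075 0.0604 0.104 ]
top (array([229, 158,  12,  14,  69], dtype=int32), array([234.4638, 164.5072]))
top (array([254, 168,  12,   9,  18], dtype=int32), array([258.7778, 171.3889]))
top (array([264, 174,   6,   7,  18], dtype=int32), array([266.6111, 177.    ]))
top (array([232, 177,  40,  87, 797], dtype=int32), array([252.7666, 214.8645]))
top (array([270, 204,   9,  15,  28], dtype=int32), array([274.5 , 211.25]))
scene (array([239, 170,  16,   6,  47], dtype=int32), array([245.6809, 171.4043]))
scene (array([248, 182,   9,  12,  82], dtype=int32), array([252.061 , 187.5244]))
scene (array([249, 204,  18,  14, 152], dtype=int32), array([257.1645, 210.4145]))
```

Run:
```python
from h import *
np.set_printoptions(precision=4,suppress=True)
im=cv2.imread("pics/k_t0.png").astype(int)
m=((im.max(2)<70)|((im[...,2]>im[...,1]*1.8)&(im[...,2]>80))).astype(np.uint8)
k,l,st,ce=cv2.connectedComponentsWithStats(m)
i=l[164,234];ys,xs=np.nonzero(l==i)
P=np.array([onz("top",x,y,.1)[:2] for x,y in zip(xs,ys)]);c=P.mean(0);w,v=np.linalg.eigh(np.cov((P-c).T))
print(c,w,np.arctan2(v[1,1],v[0,1]), np.sqrt(12*w))
go([.6102,.0609,.24],.748)
```

```text
[0.6085 0.0603] [0.     0.0002] 2.3750366358429953 [0.0166 0.0485]
t 8.68 ee [ 0.4956 -0.0265  0.2355] yaw y 2.229 shift mm [-144.1   -1.    -4.3] rot [-0.1  0.2 84.9] F [0.4 0.3 0.5] w 0.0461 q [ 0.21  0.48 -0.29  1.94  0.19  0.75  2.04]
```

Emit:
move_arm:
  rows:
    - [[-0.03,0,0],[0,0,7],0.4]
    - [[-0.06,0,0],[0,0,14],0.4]
    - [[-0.09,0,0],[0,0,21],0.4]
    - [[-0.12,0,0],[0,0,28],0.4]
    - [[-0.149,0,0],[0,0,35],0.4]

```text
time: 9.1
ee_pos: [0.6149, 0.0685, 0.2351]
tool_rot: [0.001, -0.023, 1.0, 0.0]
contact_force: [0.6, -0.3, -0.6]
grip_width: 0.0557
```

Emit:
move_arm:
  rows:
    - [[0,0,0],[0,0,7],0.4]
    - [[0,0,0],[0,0,14],0.4]
    - [[0,0,0],[0,0,21],0.4]
    - [[0,0,0],[0,0,28],0.4]
    - [[0,0,0],[0,0,35],0.4]

```text
time: 9.52
ee_pos: [0.6138, 0.0676, 0.2348]
tool_rot: [0.001, 0.279, 0.96, 0.0]
contact_force: [-0.1, -0.0, 0.3]
grip_width: 0.0555
```

```bash
python3 -c "
from h import *
go([.6102,.0609,.20],.748)"
```

```text
t 9.52 ee [0.6138 0.0676 0.2348] yaw y 1.006 shift mm [-0.5 -7.6 34.8] rot [ 0.1  0.1 14.8] F [-0.1 -0.   0.3] w 0.0555 q [-0.19  0.63  0.07  1.61 -0.06  0.9   0.91]
```

Emit:
move_arm:
  rows:
    - [[0,-0.004,0.01],[0,0,6],0.4]
    - [[0,-0.007,0.02],[0,0,13],0.4]
    - [[0,-0.007,0.03],[0,0,13],0.4]
    - [[0,-0.007,0.03],[0,0,13],0.4]

```text
time: 9.85
ee_pos: [0.6084, 0.0613, 0.2027]
tool_rot: [-0.001, 0.382, 0.924, -0.001]
contact_force: [0.1, 1.1, -0.0]
grip_width: 0.0557
```

```bash
python3 -c "
from h import *
a=read_camera('scene');cv2.imwrite('pics/l_s.png',cv2.resize(a[120:240,160:320],None,fx=5,fy=5,interpolation=2))
go([.6095,.0608,.161],.78)"
```

```text
t 9.9 ee [0.6088 0.0613 0.2037] yaw y 0.787 shift mm [-0.9  0.2 42.7] rot [-0.1 -0.1  0.4] F [-0.3  0.5  0. ] w 0.056 q [-0.21  0.66  0.13  1.66 -0.11  0.83  0.75]
```

View pics/l_s.png

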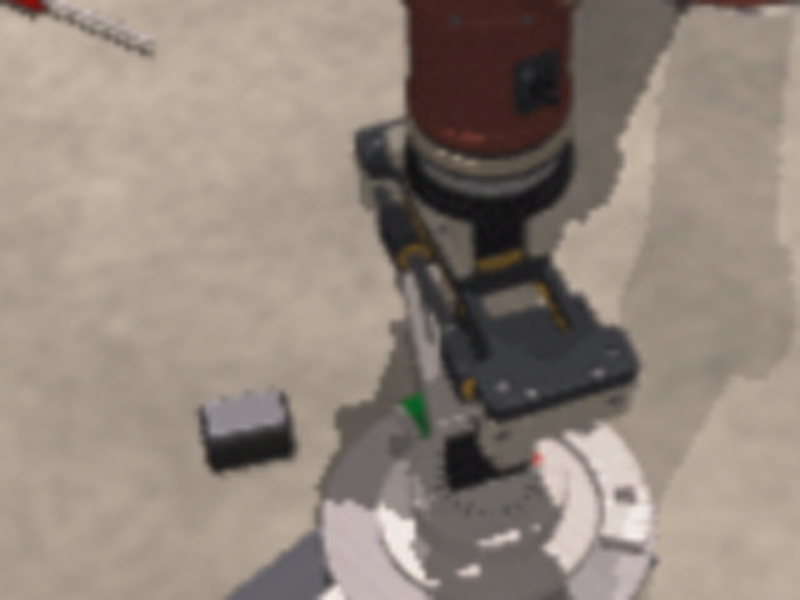

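The bar is lined up between the fingers, and the finger on the knob's side clears the knob by about 16 mm. Going down.

Emit:
move_arm:
  rows:
    - [[-0.001,0,0.015],[0,0,0],0.4]
    - [[-0.001,0,0.03],[0,0,0],0.4]
    - [[-0.001,0,0.041],[0,0,0],0.4]
    - [[-0.001,0,0.041],[0,0,0],0.6]
    - [[-0.001,0,0.041],[0,0,0],0.8]
  grip_force: 10

```text
time: 10.32
ee_pos: [0.6096, 0.0598, 0.1637]
tool_rot: [-0.0, 0.383, 0.924, -0.0]
contact_force: [-0.7, 0.7, 0.1]
grip_width: 0.047
```

Emit:
move_arm:
  rows:
    - [[0,0,0],[0,0,0],1]
    - [[0,0,0],[0,0,0],1]
    - [[0,0,0],[0,0,0],1]
    - [[0,0,0],[0,0,0],1]

```text
time: 10.65
ee_pos: [0.6098, 0.0596, 0.1647]
tool_rot: [0.001, 0.384, 0.923, 0.0]
contact_force: [0.6, -1.1, -0.4]
grip_width: 0.0202
```

```bash
python3 -c "
from h import *
go([.6095,.0608,.161],.78)"
```

```text
t 10.65 ee [0.6098 0.0596 0.1647] yaw y 0.783 shift mm [1.  0.6 3.7] rot [0.1 0.  0.2] F [ 0.6 -1.1 -0.4] w 0.0202 q [-0.21  0.71  0.12  1.69 -0.12  0.75  0.76]
```

Emit:
move_arm:
  rows:
    - [[0.0005,0.0005,0.002],[0,0,0],1]
    - [[0.0005,0.0005,0.002],[0,0,0],1]
    - [[0.0005,0.0005,0.002],[0,0,0],1]

```text
time: 10.9
ee_pos: [0.6111, 0.0611, 0.1633]
tool_rot: [0.002, 0.383, 0.924, 0.001]
contact_force: [1.5, 2.2, 4.5]
grip_width: 0.0142
```

```bash
python3 -c "
from h import *
go([.6098,.0604,.161],.78+1.4)"
```

```text
t 10.9 ee [0.6111 0.0611 0.1633] yaw y 0.784 shift mm [ 0.5 -1.4  2.3] rot [  0.1   0.3 -80. ] F [1.5 2.2 4.5] w 0.0142 q [-0.21  0.72  0.12  1.69 -0.12  0.74  0.75]
```

Emit:
move_arm:
  rows:
    - [[0,0,0],[0,0,-6],1]
    - [[0,0,0],[0,0,-13],1]
    - [[0,0,0],[0,0,-20],1]
    - [[0,0,0],[0,0,-27],1]
    - [[0,0,0],[0,0,-34],1]

```text
time: 11.32
ee_pos: [0.6116, 0.062, 0.1633]
tool_rot: [0.003, 0.094, 0.996, 0.002]
contact_force: [2.7, 2.6, 3.4]
grip_width: 0.0141
```

Emit:
move_arm:
  rows:
    - [[0,0,0],[0,0,-7],1]
    - [[0,0,0],[0,0,-14],1]
    - [[0,0,0],[0,0,-21],1]
    - [[0,0,0],[0,0,-28],1]
    - [[0,0,0],[0,0,-35],1]

```text
time: 11.73
ee_pos: [0.6114, 0.063, 0.1633]
tool_rot: [0.004, -0.21, 0.978, 0.002]
contact_force: [3.0, 3.8, 2.7]
grip_width: 0.0141
```

```bash
python3 -c "
from h import *
a=read_camera('scene');cv2.imwrite('pics/m_s.png',cv2.resize(a[140:260,160:320],None,fx=5,fy=5,interpolation=2))
go([.6098,.0604,.161],.78+1.4)"
```

```text
t 11.78 ee [0.6114 0.063  0.1633] yaw y 1.999 shift mm [ 2.5 -1.7  2.3] rot [  0.1   0.4 -10.4] F [1.7 3.9 3.5] w 0.0137 q [-0.    0.72 -0.23  1.68  0.21  0.76  1.67]
```

View pics/m_s.png

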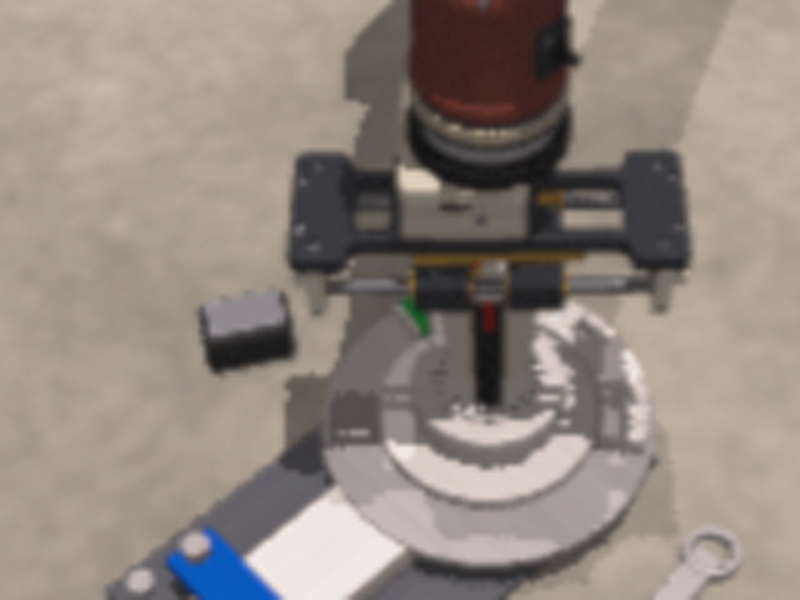

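The dial turns with the grip. About 9° remain.

Emit:
move_arm:
  rows:
    - [[0.001,-0.001,0],[0,0,-4.5],1]
    - [[0.001,-0.001,0],[0,0,-9],1]
    - [[0.001,-0.001,0],[0,0,-9],1]

```text
time: 12.03
ee_pos: [0.6111, 0.063, 0.1633]
tool_rot: [0.004, -0.285, 0.958, 0.002]
contact_force: [3.3, 5.5, 3.7]
grip_width: 0.0144
```

```bash
python3 -c "
from h import *
go([.6098,.0604,.161],2.15)"
```

```text
t 12.03 ee [0.6111 0.063  0.1633] yaw y 2.15 shift mm [ 2.6 -1.4  2.3] rot [ 0.1  0.6 -0. ] F [3.3 5.5 3.7] w 0.0144 q [ 0.03  0.73 -0.27  1.68  0.25  0.76  1.79]
```

Emit:
move_arm:
  rows:
    - [[0,0,0],[0,0,0],0.7]
    - [[0,0,0],[0,0,0],0.6]
    - [[0,0,-0.02],[0,0,0],0.5]
    - [[0,0,-0.055],[0,0,0],0.5]
    - [[0.03,0,-0.075],[0,0,0],0.5]

```text
time: 12.45
ee_pos: [0.5868, 0.0455, 0.2386]
tool_rot: [0.003, -0.284, 0.959, 0.001]
contact_force: [1.9, 0.8, 2.1]
grip_width: 0.0424
```

Emit:
move_arm:
  rows:
    - [[0.04,0,0],[0,0,0],0.5]
    - [[0.08,0,0],[0,0,0],0.5]
    - [[0.1,0.03,0],[0,0,0],0.5]
    - [[0.1,0.07,0],[0,0,0],0.5]
    - [[0.1,0.07,0],[0,0,0],0.5]

```text
time: 12.87
ee_pos: [0.456, 0.051, 0.2367]
tool_rot: [-0.003, -0.286, 0.958, 0.001]
contact_force: [0.4, 0.8, -0.1]
grip_width: 0.0467
```

```bash
python3 -c "
from h import *
b=read_camera('top');cv2.imwrite('pics/n_t0.png',b);a=read_camera('scene');cv2.imwrite('pics/n_s0.png',a)
cv2.imwrite('pics/n_s.png',cv2.resize(a[160:250,190:290],None,fx=6,fy=6,interpolation=2))
cv2.imwrite('pics/n_t.png',cv2.resize(b[130:210,200:300],None,fx=6,fy=6,interpolation=2))
go([.6098,.0604,.24],2.15)"
```

```text
t 12.97 ee [0.4605 0.0475 0.2369] yaw y 2.147 shift mm [-132.3  -70.5   -3.4] rot [-0.  -0.1 -0.2] F [ 0.1 -1.2  0.5] w 0.0465 q [ 0.08  0.44 -0.32  2.02  0.2   0.72  1.78]
```

View pics/n_s.png

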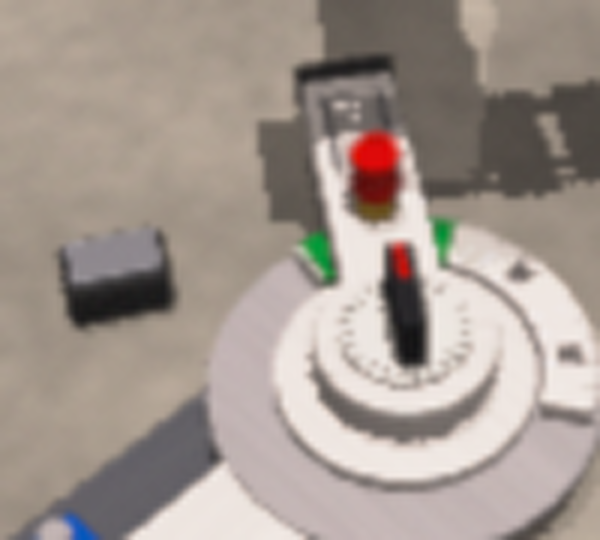

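View pics/n_t.png

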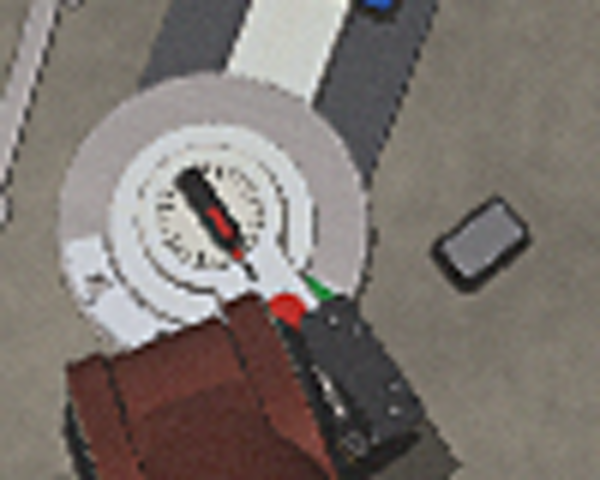

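Run:
```python
from h import *
np.set_printoptions(precision=4,suppress=True)
b=cv2.imread("pics/n_t0.png");cv2.imwrite("pics/n_tz.png",cv2.resize(b[150:190,220:265],None,fx=14,fy=14,interpolation=0))
T=lambda x,y:("top",(x+.5)/6-.5+200,(y+.5)/6-.5+130)
z=onz(*T(237,255),.0705);l=onz(*T(251,273),.0705);k=onz(*T(287,306),.106)
print(z,l,k)
for c in([.6102,.0609],[.6114,.0598],[.61,.060]):
    c=np.array(c);print([np.arctan2(*(p[:2]-c)[::-1])%6.283 for p in(z,l,k)])
c0=np.array([.6107,.0599,.07])
```

```text
[0.5875 0.046  0.0705] [0.5772 0.0381 0.0705] [0.5534 0.0178 0.106 ]
[np.float64(3.7237443861313806), np.float64(3.7448530628648227), np.float64(3.7907295458633286)]
[np.float64(3.6664746907666315), np.float64(3.705674675953519), np.float64(3.7683555503052215)]
[np.float64(3.6995134941187544), np.float64(3.728942686825513), np.float64(3.782286908659663)]
```

View pics/n_tz.png

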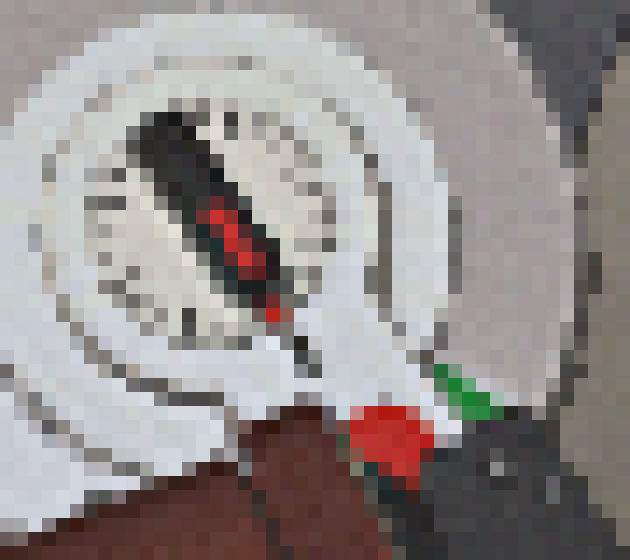

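The red mark and the black line are within about a pixel of each other in the top view. I'll move the arm out of the way for a clean check.

```bash
python3 -c "
from h import *
go([.36,.33,.30],1.27)"
```

```text
t 12.97 ee [0.4605 0.0475 0.2369] yaw y 2.147 shift mm [-69.5 291.7 -63.3] rot [-0.1 -0.1 50.2] F [ 0.1 -1.2  0.5] w 0.0465 q [ 0.08  0.44 -0.32  2.02  0.2   0.72  1.78]
```

Emit:
move_arm:
  rows:
    - [[-0.005,0.03,-0.02],[0,0,6],0.5]
    - [[-0.015,0.06,-0.03],[0,0,12],0.5]
    - [[-0.02,0.095,-0.04],[0,0,18],0.5]
    - [[-0.025,0.13,-0.05],[0,0,24],0.5]
    - [[-0.03,0.165,-0.06],[0,0,30],0.5]

```text
time: 13.38
ee_pos: [0.3978, 0.2021, 0.2972]
tool_rot: [-0.0, -0.021, 1.0, -0.001]
contact_force: [-0.3, -0.0, -0.3]
grip_width: 0.0467
```

```bash
python3 -c "
from h import *
go([.36,.33,.30],1.27)"
```

```text
t 13.38 ee [0.3978 0.2021 0.2972] yaw y 1.612 shift mm [ 32.5 129.4  -3. ] rot [-0.1 -0.  19.6] F [-0.3 -0.  -0.3] w 0.0467 q [-0.35  0.32 -0.23  1.98  0.1   0.85  0.99]
```

Emit:
move_arm:
  rows:
    - [[0.01,0.03,0],[0,0,5],0.5]
    - [[0.02,0.065,0],[0,0,10],0.5]
    - [[0.03,0.1,0],[0,0,15],0.5]
    - [[0.032,0.13,0],[0,0,19],0.5]
    - [[0.032,0.13,0],[0,0,19],0.5]

```text
time: 13.8
ee_pos: [0.3576, 0.3366, 0.2969]
tool_rot: [-0.0, 0.137, 0.991, 0.002]
contact_force: [0.2, 0.1, 0.6]
grip_width: 0.0466
```

Run:
```python
from h import *
np.set_printoptions(precision=4,suppress=True)
b=read_camera('top');a=read_camera('scene');cv2.imwrite('pics/o_t0.png',b);cv2.imwrite('pics/o_s0.png',a)
cv2.imwrite('pics/o_t.png',cv2.resize(b[145:205,215:275],None,fx=10,fy=10,interpolation=0))
cv2.imwrite('pics/o_s.png',cv2.resize(a[165:235,215:285],None,fx=8,fy=8,interpolation=2))
print(get_state()["time"],get_state()["contact_force"])
# weighted centroids, top
f=b.astype(float);red=np.clip(f[...,2]-1.3*f[...,1],0,None)
def cen(w,x0,x1,y0,y1):
    s=w[y0:y1,x0:x1];yy,xx=np.mgrid[y0:y1,x0:x1];return (s*xx).sum()/s.sum(),(s*yy).sum()/s.sum()
print("redmark",cen(red,237,242,170,174))
k=cen(red,243,256,177,190);print("knob",k,onz("top",*k,.1055))
print(b[168:180,236:246].max(2))
```

```text
13.9 [ 0.5856 -0.5871 -0.0581]
redmark (np.float64(239.05644791188615), np.float64(171.72280862781093))
knob (np.float64(247.10948890036138), np.float64(181.9467217346412)) [0.549  0.0189 0.1055]
[[104 201 127  39 209 212 208 205 213 222]
 [ 50 110 101  39 101 167 124 208 220 226]
 [ 55  33  39  71  83 204 151 207 216 224]
 [148  75  54 113 117 110 216 218 218 218]
 [222 187 111 190 143 229 223 210 211 207]
 [199 172 167 121 119 209 225 215 214 209]
 [130  95 216 238 129  39 207 214 212 214]
 [225 221 220 220 236  75 142 213 211 211]
 [214 219 210 216 228 142  84 206 213 214]
 [217 216 209 209 215 224 221 218 213 215]
 [202 224 214 216 209 213 217 218 220 215]
 [132 204 218 215 208 213 213 221 226 194]]
```

View pics/o_t.png

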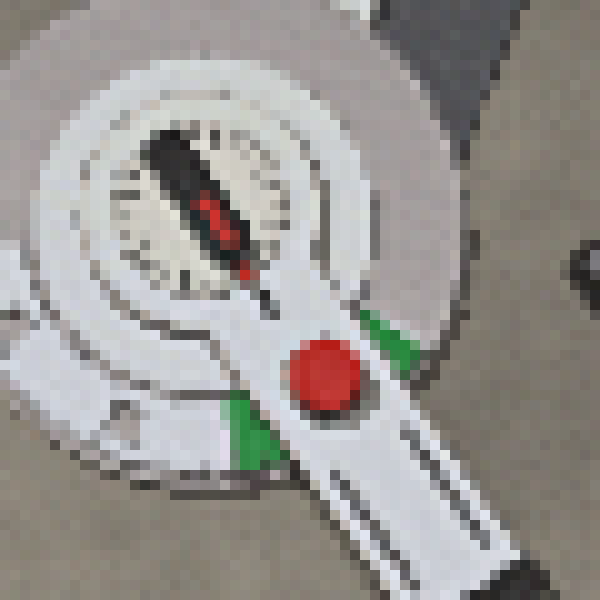

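View pics/o_s.png

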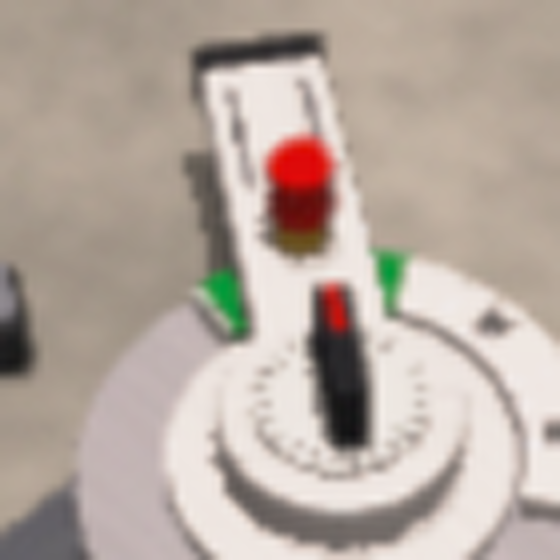

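Run:
```python
from h import *
print(tri(("top",247.11,181.95),("scene",(300.5)/8-.5+215,(161.5)/8-.5+165)), "start was z .1074")
a=cv2.imread("pics/scene0.png").astype(int);b=cv2.imread("pics/o_s0.png").astype(int)
for r,n in(((188,220,198,215),"foot"),((255,315,240,300),"wrench")):
    x0,x1,y0,y1=r;print(n,np.abs(a-b)[y0:y1,x0:x1].mean())
hand_in();print(get_state()["time"])
```

```text
[0.54837579 0.01999389 0.10640399] start was z .1074
foot 3.633578431372549
wrench 4.6460185185185185
the job is handed in; nothing more can be done
the job is handed in; nothing more can be done
```

I pulled the plunger, swung the rail to the green segment's hole and let the pin drop in. Then I turned the dial to the rail's line, moved the arm clear and handed the job in at about 14 s; no verdict was reported.

**Last checks:**
- **Pin home:** The knob top measures 106.4 mm up, against 107.4 mm at the start. A push on the knob met a hard stop: 0.2 mm of movement for a 1.5 mm command, with the force rising.
- **Rail angle:** It is about 0.96 rad from the camera positions. I first estimated the hole at 0.94 rad.
- **Dial:** In the clean top view the red mark lies within about 0.3 px of the rail's line. That is under 1 mm, and the limit is 2.5 mm. The scene view could not confirm this, because the grip bar hides the mark there.
- **Loose things:** The wrench and rail foot look the same as in the first scene picture. I did not check the other items one by one, but the arm kept away from them.

No check failed. The pivot position is only known to about 1–2 mm, because the two camera views differ by that much.

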